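# Load a battery stick into the bench charger

### The job

Take the centre punch that was left in the charger's sloping battery bay and lay it on the bench, not touching the charger. Then load the yellow battery stick: slide its flat black-banded end in under the hood against the sprung contact, keeping the brass-button end raised, and press the button end down into the bay until it lies fully home under the spring catch. Leave the paint tin, the tape measure, the spray can and the steel tube where they stand.

Things in the scene. Friction and masses are not known exactly. Their poses are not given: they have to be found in the camera images.
- charger: The fixed charger: a blue wedge 118 x 208 mm whose top slopes at 27 degrees, low (13 mm) along the edge at its own -x, which faces the middle of the bench (robot's left), 71 mm high at the back. Origin on the bench under its middle; x toward the back, y as the bay's y.
- bay: The battery bay on that slope. Origin: centre of the trough, on its floor. x up the slope across the trough, y level along the trough toward the hooded sprung contact, z square off the slope. A stick that is home has its axis along y at z = 15 mm, flat end at y = +70 mm, button end at y = -70 mm; its top is then at z = 30 mm.
- trough (a point): The bay's origin again. The floor (z = 0) is two saddles, y -67 to -38 and 38 to 88 mm. Between them the charger's top lies 8 mm lower and is free for fingers 45 mm up and down the slope. Black cheeks 22 mm high, 6 mm thick, 35 mm apart inside, flank both saddles; those at the hood flare out from y = 38 to 28 mm. A wall 24 mm high ends the trough at y = -70 mm.
- hood_mouth (a point): Middle of the lower front edge of the black hood's roof, at (0, 54, 42) mm in the bay's frame. The roof's top is at z = 47 mm; the end wall is at y = 91 mm, the side walls are 35 mm apart.
- sprung_contact (a joint): Brass contact plate under the hood; slides in +y of the bay against a spring: 0 = relaxed, face at y = 62 mm; at most 0.022 m. 1.6 N to start, 0.4 N per mm more. A stick that is home holds it at about 0.008 m.
- catch (a joint): Steel catch at the bay's other end, 20 mm wide; its nose overhangs to y = -63 mm, underside z 31.5, top z 41 mm, slanted above. 0 = closed; a stick pressed down on it pushes it outward (bay -y), at most 0.012 m, 1 N + 0.25 N per mm. A stick 5 mm or more past home toward the sprung contact passes it untouched and slides back under it when let go.
- stick: Battery stick, a yellow cylinder 30 mm in diameter and 140 mm long, about 0.2 kg, lying on the bench at any heading. Origin: its middle, on its axis. y axis along the stick from the button end to the flat end: when home its y points as the bay's y.
- button_end (a point): Tip of the stick's brass button (12 mm in diameter, 3 mm long) at the red-ringed end, at y = -70 mm of the stick; the full diameter begins at y = -67 mm.
- flat_end (a point): Centre of the flat steel face at the black-banded end, at y = +70 mm of the stick. This end goes against the sprung contact.
- punch: Steel centre punch, a round bar 13 mm in diameter and 108 mm long with a tapered end, lying along the bay's y against the lower cheeks. Its long axis is its own y; origin in the middle of its length, on its surface (the underside as it lies at the start, 6.5 mm straight below its axis).
- tin: Paint tin standing on the bench, 78 mm in diameter, 77 mm high; origin in the middle of its underside. To be left alone.
- tape_measure: Yellow and black tape measure, 36 x 73 x 62 mm (x, y, height); origin in the middle of its underside. To be left alone.
- spray_can: Spray can with a yellow cap, 67 mm in diameter, 231 mm high, standing behind and left of the charger; origin in the middle of its underside. To be left alone.
- vice_end (a point): Point on the bench under the far end of the fixed dark grey bench vice. From it the vice runs back 200 mm toward the robot (its -x), 75 mm to either side with its bolt lugs 96 mm, and is 115 mm high; from there on to the robot the jaws stand 172 mm high.
- tube: Dark steel tube offcut standing on end beside the charger's high side, 34 mm in diameter, 75 mm high; origin in the middle of its underside. To be left alone.
Things that resemble listed ones, but are neither listed nor needed, are in the scene too. Of the things that look like the punch, the middle-sized one is meant.

How it is judged:
By the outcome, as a careful person would: the job done as asked, in the order asked, and still so for the second after the job is handed in, with the robot touching nothing.
It also fails if it takes over 56 s, if anything falls off the work surface, if the arm or the gripper's body presses on something with over 40 N, if the wrist force passes 120 N, or if a joint passes its speed limit or range.

### The arm

A 7-joint arm with a two-finger parallel gripper is mounted at the origin on a cart in front of the work surface, level with it; the furniture and walls round the work are solid. World frame = base frame: x ahead of the robot, y to its left, z up, the work surface at z = 0. Lengths are in m, angles in rad, forces in N, time in s.
With the tool pointing down it reaches from about 0.4 to 0.75 m from the base axis. Payload 19.5 kg.
Tool frame: the origin (TCP) lies at the very end of the fingers, on their centre line; the grasp point (between the pads) lies 19 mm behind it (env.hold_point_z is the distance from the TCP to the grasp point, in m); z points along the fingers, y is the line along which they close (so a half turn about z gives the same grasp; the last joint's range is limited). The gripper opens to 85 mm and grips with 20 to 120 N. Pads are 22 mm wide; open, the fingers measure 114 mm over their backs; the gripper's body (76 mm by 85 mm) begins 54 mm behind the grasp point. The pads swing forward as they close: fully open they stand 13 mm farther back than shut.
Start: joints at [-1.296, 0.707, -0.028, 1.485, 0.022, 0.951, -0.075], TCP at [0.179, 0.546, 0.231] pointing down, gripper open.
Joint ranges: [-2.71, 2.71], [-0.32, 2.16], [-1.57, 1.52], [0, 2.45], [-1.46, 4.6], [0, 2.02], [-2.83, 2.83]. Speed limits (rad/s): [1.89, 1.89, 2.57, 2.57, 3.01, 3.01, 3.01].

### API

Orientations are given as a unit quaternion [x, y, z, w].
In Python, from rig import env gives the robot as it stands. The module is installed in compiled form; this text tells all that it offers. Calls block until the motion is done:
- env.goto(position, orientation): joint-space move of the TCP to a pose.
- env.movel(position, rotation=None, vel=0.15): straight line of the TCP; rotation=None keeps the orientation; vel is the mean speed in m/s.
- env.movej(angles): joint-space move.
- env.command_gripper(opening, squeeze=None): opening from 0.0 (shut) to 1.0 (fully open); squeeze is the grip in N (None keeps the last); returns when the fingers have stopped.
- env.dwell(seconds).
- env.solve_ik(position, orientation): joint angles nearest the present ones, or None.
- env.sense(): the state.
- env.grab_frame(name): name is "scene" or "top"; returns the picture (420x560x3 uint8, red, green, blue); there is no depth.
- env.camera_model(name): a dict with "camera_matrix" (3x3 intrinsics, pixels), "rvec" (rotation vector, rad) and "tvec" (3), from world to camera coordinates, as OpenCV has them. Camera axes: x right, y down, z forward; pixel columns grow to the right and rows downward; lengths in m; the calibration is good to about 2 mm. A picture is of the moment at which its call begins. camera_model takes no time and is no camera call.
A pose or a line that the arm cannot do raises env.IKError and nothing moves.
- env.hand_in(): hands the job in; it is judged then, once.
The state is a dict: "time_s": time; "joints": joint angles; "qd": joint speeds; "effort": joint torques, N m; "position": TCP position; "orientation": TCP orientation; "ft_force": force on the tool from outside, world axes, zero at the start; "moment": the same for the moment, N m; "width": opening from 0.0 (shut) to 1.0 (fully open); "finger_force": force on a finger pad.
Only numpy, scipy, OpenCV 4.12 (cv2) and the standard library are available. Lean on these libraries where they do the work, as an engineer would, in place of code of your own. Each camera call takes 0.05 s, during which the arm holds its last target. There are 200 camera calls.

## Working session

There is one attempt and no reset: what is moved stays moved. The work goes in short steps, each a Python script; the robot and the scene stay as the last script left them, time stands still between calls to the robot, and variables do not carry over. Pictures are saved under pics/ and viewed, at most 10 in all, crops included, and the job is handed in when it is done.

```bash
mkdir -p pics && python3 - <<'E'
from rig import env
import cv2
for n in("scene","top"):
    f=env.grab_frame(n);cv2.imwrite(f"pics/{n}0.png",cv2.resize(f[...,::-1],(800,600),interpolation=cv2.INTER_CUBIC))
    m=env.camera_model(n);print(n,m)
s=env.sense();print(s["time_s"],s["position"],s["orientation"],s["width"],env.hold_point_z)
E
```

```text
scene {'camera_matrix': array([[502.20052374,   0.        , 281.97006123],
       [  0.        , 502.20052374, 209.94482153],
       [  0.        ,   0.        ,   1.        ]]), 'rvec': array([ 1.92993581, -0.90425776,  0.52502074]), 'tvec': array([-0.34743161,  0.30496995,  0.96215112])}
top {'camera_matrix': array([[439.79889039,   0.        , 284.95514102],
       [  0.        , 439.79889039, 215.66350622],
       [  0.        ,   0.        ,   1.        ]]), 'rvec': array([ 2.15896015, -2.15152908,  0.11055487]), 'tvec': array([0.03592465, 0.58351188, 1.36745332])}
0.1 [0.17902519 0.54616214 0.23088378] [ 1.57733786e-01  9.87481545e-01 -4.93521053e-04 -8.44718826e-05] 0.9979611055227052 0.0187
```

View pics/scene0.png

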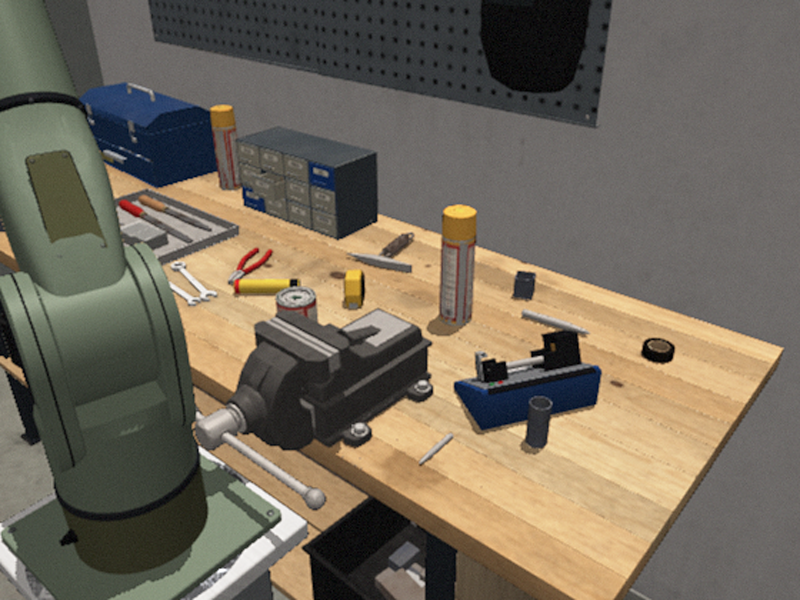

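View pics/top0.png

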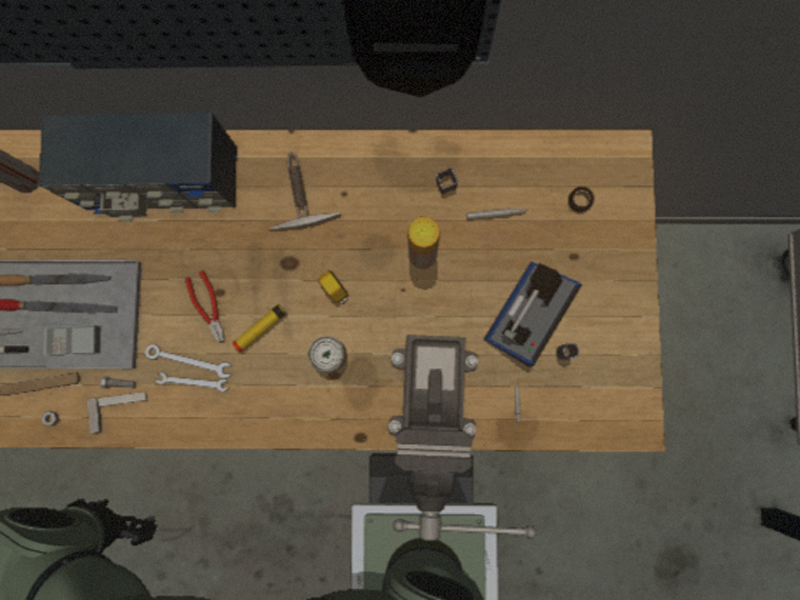

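The scene shows the charger at about (530,385) and the stick at (267,287). In the top view the charger is at (533,313) with its hood at the upper end, the punch at (522,310), and the stick at (259,329) with its red end lower left and black end upper right. I'll zoom in on both.

```bash
python3 - <<'E'
from rig import env
import cv2,numpy as np
s=env.grab_frame("scene")[...,::-1];t=env.grab_frame("top")[...,::-1]
def crop(f,x,y,w,h,k):
    c=cv2.resize(f[y:y+h,x:x+w],None,fx=k,fy=k,interpolation=cv2.INTER_CUBIC)
    for i in range(0,w,10):cv2.line(c,(i*k,0),(i*k,8 if (x+i)%50 else 16),(0,255,0),1)
    for i in range(0,h,10):cv2.line(c,(0,i*k),(8 if (y+i)%50 else 16,i*k),(0,255,0),1)
    return c
a=crop(s,310,220,120,90,5) # 600x450
b=crop(t,330,180,80,80,7) #560
cv2.imwrite("pics/c1.png",a)
c=crop(t,150,180,100,90,5)[:450]
d=np.zeros((560,800,3),np.uint8);d[:,:560]=b
d[:400,560:800]=crop(t,160,205,48,80,5)
cv2.imwrite("pics/c2.png",d)
E
```

```text
(no output)
```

View pics/c1.png

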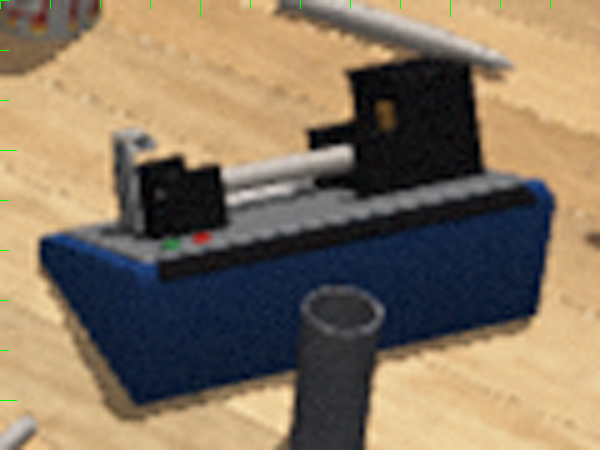

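View pics/c2.png

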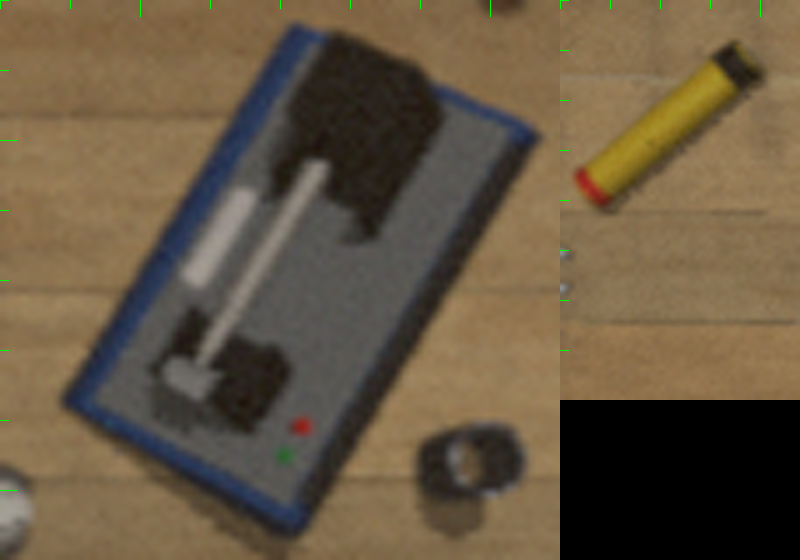

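The crops show the charger's corners and bay parts clearly. In the top crop, the punch axis runs from (320,165) to (205,360). The stick's flat end is at (185,63) and its red end at (30,190) in its own crop. Next I'll fit the poses.

```bash
cat > h.py <<'E'
from rig import env
import cv2,numpy as np,json,os
from scipy.spatial.transform import Rotation as R
from scipy.optimize import least_squares
C={n:env.camera_model(n) for n in("scene","top")}
def proj(n,P):
    m=C[n];return cv2.projectPoints(np.asarray(P,float).reshape(-1,1,3),m["rvec"],m["tvec"],m["camera_matrix"],None)[0][:,0]
def px(uv,o,k):return (np.asarray(uv,float)+.5)/k-.5+np.array(o)
def back(n,uv,z):
    m=C[n];Rm=cv2.Rodrigues(m["rvec"])[0];d=Rm.T@np.linalg.inv(m["camera_matrix"])@[*uv,1];c=-Rm.T@m["tvec"];return c+d*(z-c[2])/d[2]
a27=np.deg2rad(27)
def charger(p):return R.from_euler('z',p[2]),np.array([p[0],p[1],0])
def bay(p):
    Rc,t=charger(p);Rb=R.from_euler('y',-a27)
    # slope plane through (-59,13); bay floor 8 above; p[3]=along slope from low edge, p[4]=y offset
    o=np.array([-.059,p[4],.013])+Rb.apply([p[3],0,.008])
    return Rc*Rb,Rc.apply(o)+t
if os.path.exists("p.json"):
    P=np.array(json.load(open("p.json"))); Rb,ob=bay(P)
E
cat > fit.py <<'E'
from h import *
ts=lambda u:px(u,(330,180),7); ss=lambda u:px(u,(310,220),5)
ch=[("top",ts((68,402)),(-59,-104,13)),("top",ts((297,25)),(-59,104,13)),("top",ts((540,133)),(59,104,71)),("top",ts((295,535)),(59,-104,71)),
("scene",ss((42,240)),(-59,-104,13)),("scene",ss((135,402)),(59,-104,0)),("scene",ss((535,318)),(59,104,0)),("scene",ss((552,190)),(59,104,71)),("scene",ss((158,270)),(59,-104,71))]
by=[("scene",ss((350,70)),(23.5,54,47)),("scene",ss((220,170)),(23.5,-38,22)),("scene",ss((225,228)),(23.5,-38,-8)),
("top",ts((288,350)),(23.5,-38,22)),("top",ts((190,310)),(-23.5,-38,22)),("top",ts((445,105)),(23.5,94,47))]
def res(p):
    Rc,t=charger(p);B,o=bay(p)
    return np.concatenate([proj(n,Rc.apply(np.array(q)/1e3)+t)[0]-u for n,u,q in ch]+[proj(n,B.apply(np.array(q)/1e3)+o)[0]-u for n,u,q in by])
r=least_squares(res,[.5,-.2,-2.1,.065,-.01],loss='soft_l1')
print(r.x.round(4));print(res(r.x).reshape(-1,2).round(1).tolist())
json.dump(r.x.tolist(),open("p.json","w"))
B,o=bay(r.x);print("bay",o.round(4),B.as_matrix().round(3).tolist())
k=lambda u:px(u,(160,205),5)
f=back("top",k((185,63)),.015);b=back("top",k((30,190)),.015);print("stick",f,b,np.linalg.norm(f-b))
for nm,uv,z in(("can",(424,233),.231),("can base scene",0,0),("tin",(328,354),.077),("viceend",(435,338),.115),("tube",(567,350),.075),("edgeR",(657,300),0),("front",(500,450),0),("tape",(334,287),.06)):
    if uv: print(nm,back("top",px(uv,(0,0),800/560),z).round(3))
s=env.sense();S=proj("scene",[[0,0,0]])
ov=[]
img=[]
for n,(x,y,w,h,kk) in {"scene":(310,220,120,90,4),"top":(330,180,80,80,4)}.items():
    c=cv2.resize(env.grab_frame(n)[y:y+h,x:x+w,::-1],None,fx=kk,fy=kk,interpolation=cv2.INTER_CUBIC)
    def L(pts,col):
        u=((proj(n,pts)-[x,y]+.5)*kk-.5).astype(int);cv2.polylines(c,[u.reshape(-1,1,2)],True,col,1)
    Rc,t=charger(r.x)
    L(Rc.apply(np.array([(-59,-104,13),(-59,104,13),(59,104,71),(59,-104,71)])/1e3)+t,(0,255,255))
    for sx in(-1,1):
        L(B.apply(np.array([(sx*17.5,-67,22),(sx*17.5,-38,22),(sx*23.5,-38,22),(sx*23.5,-67,22)])/1e3)+o,(0,255,0))
    L(B.apply(np.array([(-23.5,54,47),(23.5,54,47),(23.5,94,47),(-23.5,94,47)])/1e3)+o,(255,0,255))
    L(B.apply(np.array([(-11,-54,6.5),(-11,54,6.5)])/1e3)+o,(0,0,255))
    img.append(c)
d=np.zeros((360,800,3),np.uint8);d[:360,:480]=img[0];d[:320,480:800]=img[1];cv2.imwrite("pics/ov.png",d)
E
python3 fit.py
```

```text
[ 0.5764 -0.2369 -2.1303  0.0708 -0.0076]
[[-1.5, -0.7], [-0.8, -0.8], [0.5, 0.1], [0.9, -0.5], [-0.7, -1.3], [-0.3, 0.2], [0.3, -0.8], [0.9, 0.3], [-3.2, 1.3], [8.2, 3.0], [-0.3, 0.5], [0.5, 1.7], [-0.9, 1.3], [0.3, 0.4], [-2.8, -3.0]]
bay [ 0.5698 -0.2332  0.0522] [[-0.473, 0.848, 0.241], [-0.755, -0.531, 0.385], [0.454, 0.0, 0.891]]
stick [0.57984212 0.32430793 0.015     ] [0.49728231 0.42212137 0.015     ] 0.12799840280983055
can [0.708 0.003 0.231]
tin [0.479 0.207 0.077]
viceend [ 0.512 -0.021  0.115]
tube [ 0.49  -0.305  0.075]
edgeR [ 0.608 -0.53   0.   ]
front [ 0.271 -0.169  0.   ]
tape [0.627 0.199 0.06 ]
```

View pics/ov.png

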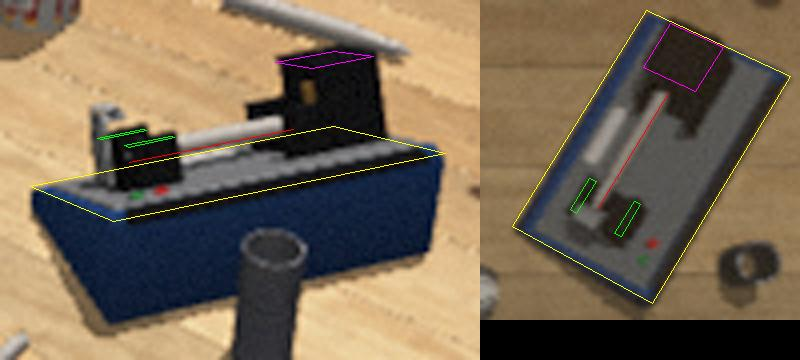

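The overlay shows the front of the hood is visible in the scene camera, so the corner at (350,70) was the x = -23.5 one. I'll fix that, add the punch edges, and refit.

```bash
sed -i 's/("scene",ss((350,70)),(23.5,54,47))/("scene",ss((350,70)),(-23.5,54,47)),("scene",ss((470,60)),(23.5,94,47)),("scene",ss((138,165)),(-23.5,-73,24)),("scene",ss((188,156)),(23.5,-73,24))/; s/("top",ts((445,105)),(23.5,94,47))/("top",ts((442,95)),(23.5,94,47)),("top",ts((340,32)),(-23.5,94,47))/; s/\]+\[proj(n,B/,*[np.array([0])],*punch(B,o)]+[proj(n,B/' fit.py
sed -i 's/^def res/def punch(B,o):\n    out=[]\n    for n,u in(("top",ts((262,262))),("scene",ss((285,168)))):\n        q=proj(n,B.apply(np.array([(-11,-54,6.5),(-11,54,6.5)])\/1e3)+o);d=q[1]-q[0];d\/=np.linalg.norm(d);e=u-q[0];out.append([d[0]*e[1]-d[1]*e[0]]*2)\n    return out\ndef res/; s/\],\*\[np.array(\[0\])\],\*punch/]+[*punch/; s/for n,u,q in ch,\*\[np.array(\[0\])\],\*punch(B,o)\]/for n,u,q in ch]+punch(B,o)/; s/,.065,-.01\]/,.065,-.01,0]/' fit.py
sed -i 's/\[0,0,.008\])/[0,0,0])/; s/Rb.apply(\[p\[3\],0,.008\])/Rb.apply([p[3],0,.008+p[5]])/; s/p\[3\]=along/p[5]=z err, p[3]=along/' h.py; rm -f p.json
python3 fit.py
```

```text
[ 0.5758 -0.2376 -2.1299  0.0713 -0.0048  0.0047]
[[-1.3, -0.5], [-0.6, -0.6], [0.8, 0.3], [1.2, -0.3], [-0.6, -1.1], [-0.2, 0.5], [0.4, -0.5], [1.1, 0.5], [-3.1, 1.6], [-0.9, -0.9], [-0.4, -0.4], [-0.1, -0.3], [0.3, 0.2], [-4.7, -0.7], [-6.9, 3.2], [0.8, -1.5], [1.5, -0.2], [-0.4, 0.3], [0.8, -0.6], [-1.8, -2.7], [-0.5, 0.4]]
bay [ 0.5724 -0.234   0.0567] [[-0.473, 0.848, 0.241], [-0.755, -0.53, 0.385], [0.454, -0.0, 0.891]]
stick [0.57984212 0.32430793 0.015     ] [0.49728231 0.42212137 0.015     ] 0.12799840280983055
can [0.708 0.003 0.231]
tin [0.479 0.207 0.077]
viceend [ 0.512 -0.021  0.115]
tube [ 0.49  -0.305  0.075]
edgeR [ 0.608 -0.53   0.   ]
front [ 0.271 -0.169  0.   ]
tape [0.627 0.199 0.06 ]
```

View pics/ov.png

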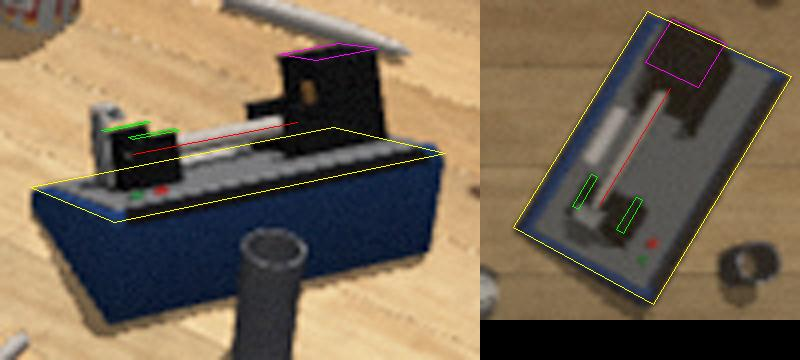

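The end-wall clicks disagreed with the rest, so they're unreliable. The dark hood needs a brightened close-up, averaged over several frames.

```bash
python3 - <<'E'
from h import *
d=np.zeros((600,800,3),np.uint8)
def crop(n,x,y,w,h,k):
    f=np.mean([env.grab_frame(n).astype(float) for _ in range(8)],0)[y:y+h,x:x+w,::-1]
    np.save(f"{n}_avg.npy",f)
    f=(255*(np.clip(f,0,255)/255)**.45).astype(np.uint8)
    c=cv2.resize(f,None,fx=k,fy=k,interpolation=cv2.INTER_CUBIC)
    for i in range(0,w,5):cv2.line(c,(i*k,0),(i*k,6 if (x+i)%10 else 14),(0,255,0),1)
    for i in range(0,h,5):cv2.line(c,(0,i*k),(6 if (y+i)%10 else 14,i*k),(0,255,0),1)
    return c
a=crop("scene",330,230,80,40,7);b=crop("top",345,180,50,65,9)
a=crop("scene",330,230,62,42,7)
d[:a.shape[0],:a.shape[1]]=a
b=b[:,:360];d[:585,440:800]=b
d[300:600,0:430]=cv2.resize(a[0:294,:],(430,300))*0
cv2.imwrite("pics/z.png",d)
E
```

```text
(no output)
```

View pics/z.png

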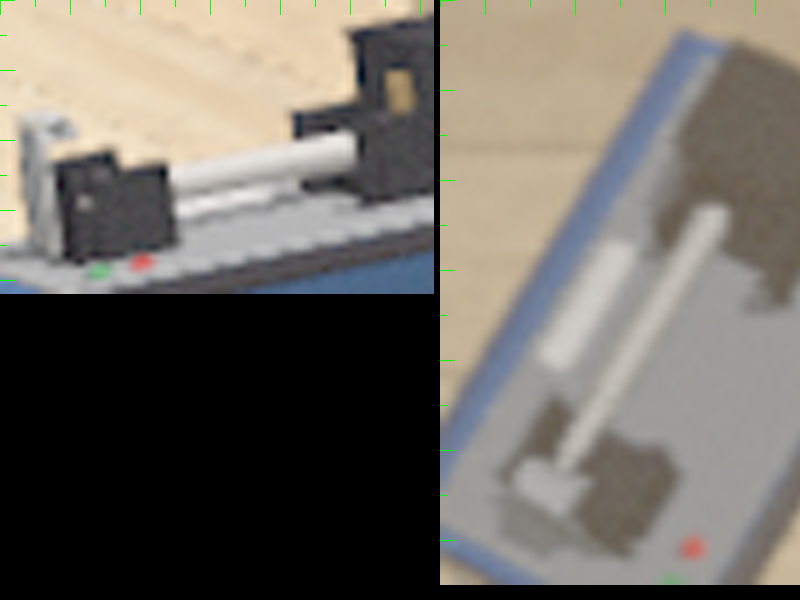

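The brightened view resolves the parts. In the scene half, the cheek ends are at (115,152) and (168,165), and the hood's front corner is at (350,35). In the top half, the cheek corners are at (553,398) and (678,462), the catch nose at (565,471), and the punch axis passes through (640,338).

```bash
python3 - <<'E'
import re
s=open("fit.py").read()
i=s.index("by=[");j=s.index("def punch")
s=s[:i]+'''sz=lambda u:px(u,(330,230),7); tz=lambda u:px(np.array(u)-[440,0],(345,180),9)
by=[("scene",sz((115,152)),(-18.5,-38,22)),("scene",sz((168,165)),(23.5,-38,22)),("scene",sz((176,245)),(23.5,-38,-8)),("scene",sz((350,35)),(-23.5,54,47)),("scene",ss((470,60)),(23.5,94,47)),
("top",tz((553,398)),(-23.5,-38,22)),("top",tz((678,462)),(23.5,-38,22)),("top",tz((565,471)),(0,-63,38))]
'''+s[j:]
s=s.replace('ts((262,262))','tz((640,338))').replace('ss((285,168))','sz((265,166))')
s=s.replace("return np.concatenate([","return np.concatenate([[p[5]/.0015]]+[").replace("res(r.x).reshape","res(r.x)[1:].reshape")
open("fit.py","w").write(s)
E
rm -f p.json; python3 fit.py|head -3
python3 - <<'E'
from h import *
m=C["scene"];print(-cv2.Rodrigues(m["rvec"])[0].T@m["tvec"])
print(env.sense()["time_s"])
# reach check: bay poses with various roll about bay y
x,y,z=Rb.as_matrix().T
def tool(roll,th,flip=1): # roll: lean from bay normal toward vertical; th: button end raised
    M=Rb*R.from_euler('y',roll,degrees=True)*R.from_euler('x',-th,degrees=True)
    X,Y,Z=M.as_matrix().T
    # tool z=-Z, tool y=±X
    ty=flip*X;tz=-Z;return R.from_matrix(np.array([np.cross(ty,tz),ty,tz]).T)
for roll in(0,10,20,27):
  for fl in(1,-1):
    for th in(0,20):
      q=tool(roll,th,fl);pp=ob+Rb.apply([0,0,.06])
      j=env.solve_ik(pp,q.as_quat());print(roll,fl,th,q.as_matrix()[:,2].round(2),None if j is None else np.round(j,2))
E
```

```text
[ 0.5761 -0.2371 -2.1257  0.0702 -0.0059  0.0029]
[[-1.4, -0.5], [-0.9, -0.7], [0.5, 0.0], [1.2, -0.4], [-0.8, -1.1], [-0.1, 0.4], [0.3, -0.8], [1.0, 0.2], [-3.0, 1.6], [-0.7, -0.7], [-0.7, -0.7], [0.4, -0.3], [0.2, -0.3], [0.8, 1.1], [-0.8, -0.6], [-0.4, 0.8], [-0.1, -0.2], [-1.1, -0.8], [-0.6, 0.2]]
bay [ 0.5718 -0.2327  0.0546] [[-0.469, 0.85, 0.239], [-0.757, -0.527, 0.386], [0.454, -0.0, 0.891]]
[-0.30389055 -0.70682639  0.73993051]
1.7
0 1 0 [-0.24 -0.39 -0.89] [-0.3   1.36  1.29  1.28 -0.82  1.23 -1.33]
0 1 20 [-0.52 -0.18 -0.84] [-0.07  1.45  1.3   0.74 -0.8   1.79 -1.54]
0 -1 0 [-0.24 -0.39 -0.89] [0.02 1.05 0.16 1.26 0.33 1.07 0.94]
0 -1 20 [-0.52 -0.18 -0.84] [0.14 1.25 0.07 0.73 0.21 1.68 1.08]
10 1 0 [-0.15 -0.25 -0.96] [-0.22  1.22  1.07  1.35 -0.78  1.1  -1.31]
10 1 20 [-0.44 -0.05 -0.9 ] [-0.04  1.42  1.3   0.84 -0.92  1.76 -1.4 ]
10 -1 0 [-0.15 -0.25 -0.96] [0.14 0.99 0.05 1.33 0.29 0.96 1.  ]
10 -1 20 [-0.44 -0.05 -0.9 ] [ 0.23  1.19 -0.02  0.82  0.17  1.57  1.14]
20 1 0 [-0.06 -0.1  -0.99] [-0.16  1.19  1.07  1.41 -0.96  1.13 -1.12]
20 1 20 [-0.35  0.08 -0.93] [ 0.02  1.32  1.08  0.91 -0.86  1.66 -1.35]
20 -1 0 [-0.06 -0.1  -0.99] [ 0.3   0.95 -0.14  1.39  0.3   0.87  1.03]
20 -1 20 [-0.35  0.08 -0.93] [ 0.34  1.15 -0.19  0.89  0.17  1.48  1.18]
27 1 0 [ 0.  0. -1.] [-0.11  1.18  1.07  1.45 -1.08  1.17 -0.99]
27 1 20 [-0.29  0.18 -0.94] [ 0.03  1.38  1.3   0.96 -1.13  1.78 -1.17]
27 -1 0 [ 0.  0. -1.] [ 0.42  0.94 -0.27  1.43  0.3   0.82  1.06]
27 -1 20 [-0.29  0.18 -0.94] [ 0.42  1.13 -0.3   0.93  0.17  1.43  1.22]
```

```bash
cat >> h.py <<'E'
def tool(roll=0,th=0):
    M=(Rb*R.from_euler('y',roll,degrees=True)*R.from_euler('x',-th,degrees=True)).as_matrix()
    ty=-M[:,0];tz=-M[:,2];return R.from_matrix(np.array([np.cross(ty,tz),ty,tz]).T)
def W(mm):return ob+Rb.apply(np.array(mm,float)/1e3)
def st(msg=""):
    s=env.sense();b=Rb.inv().apply(s["position"]-ob)*1e3
    print(msg,"t%.1f"%s["time_s"],"bay",b.round(1),"F(bay)",Rb.inv().apply(s["ft_force"]).round(1),"w%.3f"%s["width"],"ff",np.round(s["finger_force"],1));return s
E
python3 - <<'E'
from h import *
q=tool().as_quat()
env.goto([.48,-.03,.34],q);st()
env.command_gripper(0.0)
env.goto(W([15,-4,50]),q);st()
env.movel(W([15,-4,6]),vel=.1);s=st()
F0=Rb.inv().apply(s["ft_force"])
z=6
while z>-16:
    z-=1;env.movel(W([15,-4,z]),vel=.03);s=env.sense();f=Rb.inv().apply(s["ft_force"])-F0
    if f[2]>4:break
st(f"touch {z} {f.round(1)}")
env.movel(W([15,-4,40]),vel=.2)
E
```

```text
t4.0 bay [  18.4 -185.2  310.8] F(bay) [ 0.2  1.4 -0.5] w0.996 ff 0.0
 t6.0 bay [14.3 -3.9 51.5] F(bay) [-0.1 -0.1  0.4] w-0.000 ff 0.0
 t6.6 bay [14.8 -3.8  6.7] F(bay) [ 0.  -0.1 -0.3] w-0.001 ff 0.0
touch -9 [ 1.  -3.   9.4] t10.3 bay [15.  -3.9 -8.4] F(bay) [ 1.1 -3.1  9.1] w0.002 ff 4.7
```

The touch came at bay z = -8.4, against an expected -8, so the fit is good. Next is grasping the punch.

```bash
python3 - <<'E'
from h import *
env.command_gripper(.45,60)
env.movel(W([-11,-2,30]),vel=.2)
env.movel(W([-11,-2,-2.5]),vel=.1);st("down")
env.command_gripper(0.0,60);st("grip")
env.movel(W([-11,-2,60]),vel=.15);st("up")
f=[env.grab_frame(n)[...,::-1] for n in("scene","top")]
d=np.zeros((500,800,3),np.uint8)
d[:,:400]=cv2.resize(f[0][210:310,325:405],(400,500));d[:,400:]=cv2.resize(f[1][160:260,330:410],(400,500));cv2.imwrite("pics/g.png",d)
E
```

```text
down t12.0 bay [-10.7  -1.8  -2.1] F(bay) [-0.3 -0.4  0.6] w0.451 ff 0.0
grip t12.3 bay [-11.1  -1.7  -1.6] F(bay) [ 0.4 -0.7  6.4] w0.123 ff 58.5
up t12.9 bay [-10.9  -2.3  59.3] F(bay) [-0.5  0.2 -2.1] w0.122 ff 58.7
```

View pics/g.png

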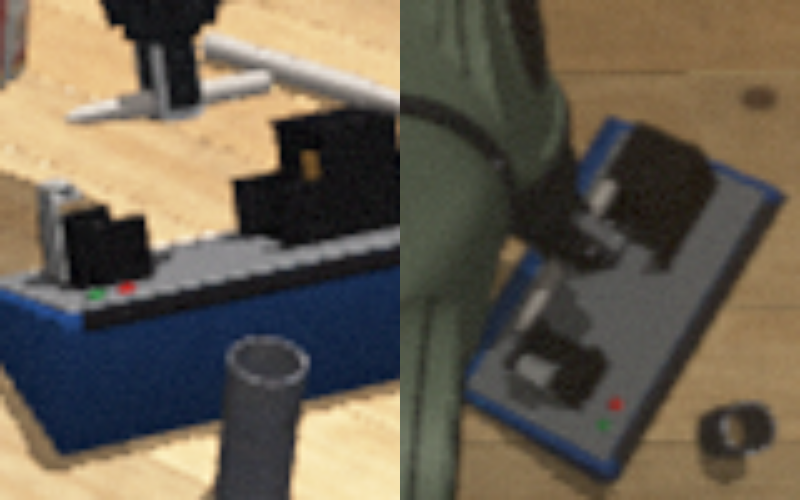

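The punch is held by its middle, crossing the gripper in the left half at about (165,95), and the bay is empty. I'll lay it down and fetch the stick.

```bash
python3 - <<'E'
from h import *
q=tool(27,0).as_quat()
env.goto([.65,-.115,.10],q)
env.movel([.65,-.115,.012],vel=.12)
for z in(.009,.0065,.004,.002):
    env.movel([.65,-.115,z],vel=.04);s=env.sense()
    if s["ft_force"][2]>3:break
print(z,s["ft_force"].round(1),s["time_s"])
env.command_gripper(.2);env.dwell(.1)
env.movel([.65,-.115,.10],vel=.25)
y=np.array([.645,-.764,0]);y/=np.linalg.norm(y);tz=np.array([0,0,-1.]);tx=-y
qs=R.from_matrix(np.array([tx,np.cross(tz,tx),tz]).T).as_quat()
c=np.array([.5386,.3732])
env.goto([.52,.05,.30],q);st()
env.goto([*c,.10],qs);env.command_gripper(.6)
f=[env.grab_frame(n)[...,::-1] for n in("scene","top")]
d=np.zeros((500,800,3),np.uint8)
d[:,:400]=cv2.resize(f[0][190:290,325:405],(400,500));d[:250,400:]=cv2.resize(f[1][125:225,300:460],(400,250))
d[250:,400:]=cv2.resize(f[1][190:290,120:280],(400,250));cv2.imwrite("pics/l.png",d)
env.movel([*c,.003],vel=.12);st()
env.command_gripper(0.,60);s=st("grip");print(s["position"],s["joints"].round(2))
E
```

```text
0.002 [ 0.  -0.4 -0.8] 15.3417
 t17.3 bay [ -78.4 -192.3  314.2] F(bay) [ 0.5 -0.2 -0. ] w0.201 ff 0.0
 t20.2 bay [-466.7 -347.3  180.8] F(bay) [-0.9  1.1  0.8] w0.597 ff 0.0
grip t20.6 bay [-466.6 -347.3  181. ] F(bay) [ 5.8 -0.9  7.3] w0.326 ff 58.6
[0.53892655 0.37347845 0.0040449 ] [-0.65  1.13 -0.02  1.33  0.02  0.69  0.03]
```

View pics/l.png

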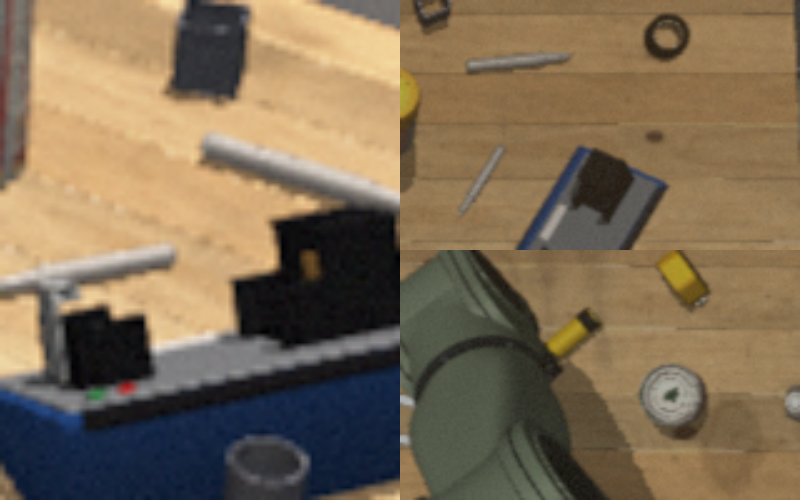

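The punch lies on the bench at about (480,180) in the upper-right panel, clear of the charger. The gripper closed on the stick at a width of 0.326, which fits a 30 mm stick. I'll carry it over and enter the hood with the button end raised 20°.

```bash
cat >> h.py <<'E'
D=11.0
def pose(yf,th,lift=1.5,dx=0.):
    c,s=np.cos(np.deg2rad(th)),np.sin(np.deg2rad(th));zc=15*c+lift
    ctr=np.array([dx,yf-70*c,zc+70*s]);return W(ctr-D*np.array([0,s,c])),tool(0,th).as_quat()
def step(yf,th,lift=1.5,dx=0.,vel=.06):
    p,q=pose(yf,th,lift,dx);env.movel(p,q,vel=vel);s=st(f"yf{yf} th{th}");return Rb.inv().apply(s["ft_force"])
E
python3 - <<'E'
from h import *
p=env.sense()["position"]
env.command_gripper(0.,90)
env.movel([p[0],p[1],.25],vel=.35)
env.goto([.48,-.06,.34],tool(0,20).as_quat());st()
env.goto(*pose(43,20,55));F0=Rb.inv().apply(st("pre")["ft_force"])
step(45,20,9,vel=.15)
for yf,l in((52,4),(58,1.5),(62,1.5),(66,1.5)):
    f=step(yf,20,l,vel=.06)-F0
    if np.linalg.norm(f)>15:print("stop",f);break
E
```

```text
t23.3 bay [  40.9 -169.4  299.2] F(bay) [-0.7  0.2 -2.1] w0.320 ff 88.7
pre t24.3 bay [ -0.4 -26.5  84.4] F(bay) [-1.3 -0.1 -1. ] w0.319 ff 88.7
yf45 th20 t24.8 bay [ -0.2 -24.4  38. ] F(bay) [-0.6 -0.2 -0.3] w0.322 ff 88.7
yf52 th20 t25.1 bay [ -0.2 -17.4  32.4] F(bay) [-0.8  0.3 -1.1] w0.316 ff 88.7
yf58 th20 t25.3 bay [ -0.1 -11.6  29.4] F(bay) [-1.   0.5 -1.9] w0.320 ff 88.7
yf62 th20 t25.6 bay [-0.2 -7.9 29.4] F(bay) [-1.2 -1.3 -1. ] w0.321 ff 88.8
yf66 th20 t25.8 bay [-0.2 -3.8 29.2] F(bay) [-1.1 -3.8 -0.8] w0.318 ff 88.8
```

The stick entered cleanly. The contact force puts its flat end about 2–3 mm short of nominal, so I'll add 3 mm and press down.

```bash
python3 - <<'E'
from h import *
for yf,th,l in((75,20,1.5),(79,16,1.5),(80.5,12,1.5),(81,8,1.5),(81,4,1.5),(81,1,1),(81,0,.5)):
    f=step(yf,th,l,vel=.06)
    if np.linalg.norm(f)>22:print("stop");break
E
```

```text
yf75 th20 t26.1 bay [-0.2  4.9 29.1] F(bay) [-1.5 -7.9  0.5] w0.318 ff 88.8
yf79 th16 t26.4 bay [-0.2  7.6 24.9] F(bay) [-1.3 -7.9 -0.7] w0.320 ff 88.7
yf80.5 th12 t26.6 bay [-0.1  8.5 20.1] F(bay) [-2.  -9.8 -2.3] w0.319 ff 88.8
yf81 th8 t26.9 bay [-0.2  8.7 15.3] F(bay) [-1.7 -8.8 -1.7] w0.315 ff 89.0
yf81 th4 t27.1 bay [-0.1  8.9 10.4] F(bay) [-1.4 -8.5 -1.3] w0.317 ff 89.2
yf81 th1 t27.4 bay [-0.2  9.7  6.3] F(bay) [-2.2 -8.5 -0.5] w0.320 ff 89.4
yf81 th0 t27.6 bay [-0.2 10.1  5.5] F(bay) [  1.1 -11.8  15.5] w0.321 ff 91.1
```

It's down on the saddles and past home. I'll ease it back under the catch, release, retreat and check.

```bash
python3 - <<'E'
from h import *
step(75,0,.8,vel=.05)
env.command_gripper(.55);st("rel")
p,q=pose(75,0,.8)
env.movel(p+Rb.apply([0,0,.09]),vel=.15);st("up")
env.goto([.48,-.06,.34],q)
env.goto([.45,.25,.32],q);st("away")
f=[env.grab_frame(n)[...,::-1] for n in("scene","top")]
g=lambda a:(255*(a/255.)**.6).astype(np.uint8)
d=np.zeros((560,800,3),np.uint8)
def ov(n,c,x,y,k):
    for z,col in((30,(0,0,255)),):
        for e in(-67,70):
            u=((proj(n,[W([0,e,z])])[0]-[x,y]+.5)*k-.5).astype(int);cv2.circle(c,tuple(int(v) for v in u),3,col,1)
    return c
a=ov("scene",cv2.resize(g(f[0][220:300,325:405]),None,fx=5,fy=5,interpolation=cv2.INTER_CUBIC),325,220,5)
b=ov("top",cv2.resize(g(f[1][150:262,325:405]),None,fx=5,fy=5,interpolation=cv2.INTER_CUBIC),325,150,5)
d[:400,:400]=a;d[:,400:]=b;cv2.imwrite("pics/fin.png",d)
E
```

```text
yf75 th0 t27.9 bay [-0.3  4.4  5.5] F(bay) [ 0.6 -9.1 12.2] w0.319 ff 90.6
rel t28.2 bay [0.2 5.1 4.7] F(bay) [-0.2 -0.2  0.4] w0.549 ff 0.0
up t29.0 bay [ 0.2  4.8 93.9] F(bay) [-0.  -0.3 -0.6] w0.551 ff 0.0
away t31.2 bay [-187.2 -356.5  393.4] F(bay) [-0.1 -0.5  0.1] w0.550 ff 0.0
```

View pics/fin.png

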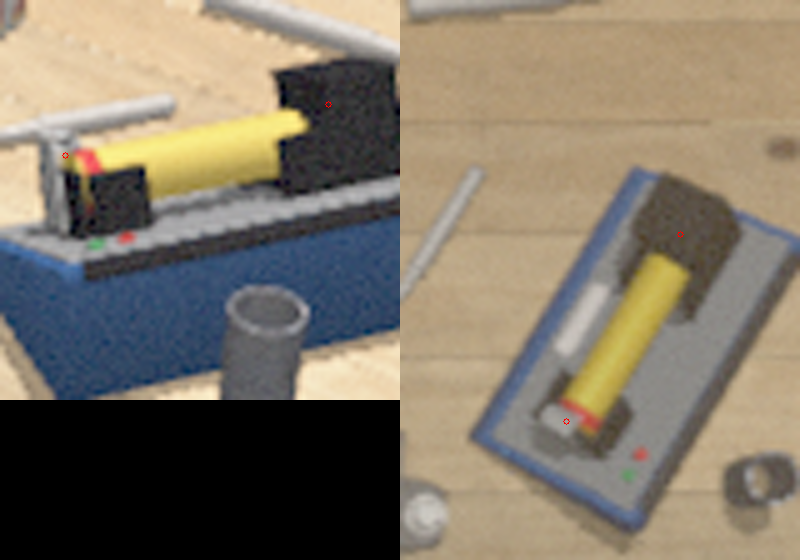

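The stick lies in the bay with its red end at about (88,158) in the left panel, at the catch. Its flat end is under the hood and the punch is clear. As a numeric check, I'll compare the red ring's position along the bay with its position on the stick in the first picture.

```bash
python3 - <<'E'
from h import *
def red(f):
    f=f.astype(float);r,g,b=f[...,0],f[...,1],f[...,2];return np.clip(r-1.6*np.maximum(g,b)-10,0,None)
def cen(n,f,x0,y0,x1,y1):
    w=red(f)[y0:y1,x0:x1];w[w<.2*w.max()]=0
    v,u=np.mgrid[y0:y1,x0:x1];return np.array([(w*u).sum(),(w*v).sum()])/w.sum(),int((w>0).sum())
f0=cv2.resize(cv2.imread("pics/top0.png")[...,::-1],(560,420),interpolation=cv2.INTER_AREA)
u,n=cen("top",f0,155,230,180,255);P0=back("top",u,.022)
y=np.array([.645,-.764,0]);y/=np.linalg.norm(y)
print("ring on stick rel. to clicked centre",((P0-[.5386,.3732,0])@y*1e3).round(1),u,n)
for nm in("scene","top"):
    f=np.mean([env.grab_frame(nm).astype(float) for _ in range(6)],0)
    box=(338,247,350,258) if nm=="scene" else (432-80,228,446-80,238)
    if nm=="scene":box=(338,246,347,263)
    else:box=(355,227,368,240)
    u,n=cen(nm,f,*box)
    # y along bay for which (0,y,27) is nearest the ring pixel
    Y=np.linspace(-80,-40,401)
    for q in((0,27),(6,26)):
        e=np.linalg.norm(proj(nm,[W([q[0],a,q[1]]) for a in Y])-u,axis=1);i=e.argmin();print(nm,u.round(2),n,q,"ring y",Y[i].round(1),"miss px",e[i].round(2))
E
```

```text
ring on stick rel. to clicked centre -62.0 [165.44187113 242.02568218] 20
scene [342.5  251.82] 18 (0, 27) ring y -55.7 miss px 0.77
scene [342.5  251.82] 18 (6, 26) ring y -58.1 miss px 0.11
top [361.22 232.63] 21 (0, 27) ring y -57.6 miss px 1.79
top [361.22 232.63] 21 (6, 26) ring y -57.8 miss px 0.18
```

The ring reads between about 1.5 and 4 mm short of home, which is within the measuring error. I'll make sure by pressing the button end down with shut fingers, which gauges its height, and dragging lightly toward the catch.

```bash
python3 - <<'E'
from h import *
q=tool().as_quat()
env.command_gripper(0.,30)
env.goto([.48,-.06,.34],q);env.goto(W([0,-40,75]),q)
F0=Rb.inv().apply(st("pre")["ft_force"])
env.movel(W([0,-40,34]),vel=.12)
z=34
while z>27:
    z-=1;env.movel(W([0,-40,z]),vel=.03);f=Rb.inv().apply(env.sense()["ft_force"])-F0
    print(z,f.round(1))
    if f[2]>10:break
st("press")
for y in(-42,-44,-46):
    env.movel(W([0,y,z]),vel=.03);f=Rb.inv().apply(env.sense()["ft_force"])-F0;print(y,f.round(1))
env.movel(W([0,-44,80]),vel=.2)
env.goto([.48,-.06,.34],q);env.goto([.45,.2,.32],q)
def red(f):
    r,g,b=f[...,0],f[...,1],f[...,2];return np.clip(r-1.6*np.maximum(g,b)-10,0,None)
for nm,(x0,y0,x1,y1) in(("scene",(338,246,347,263)),("top",(355,227,368,240))):
    w=red(np.mean([env.grab_frame(nm).astype(float) for _ in range(6)],0))[y0:y1,x0:x1];w[w<.2*w.max()]=0
    v,u=np.mgrid[y0:y1,x0:x1];print(nm,(w*u).sum()/w.sum(),(w*v).sum()/w.sum())
st()
E
```

```text
pre t34.7 bay [ -0.6 -40.   76.5] F(bay) [-0.1  0.5  0.7] w-0.000 ff 0.0
33 [ 0.3  0.2 -0.9]
32 [-0.2 -0.4 -1.8]
31 [ 0.9 -1.1  5.6]
30 [ 2.8 -4.2 18.2]
press t36.1 bay [ -0.3 -39.9  31.1] F(bay) [ 2.7 -3.7 18.9] w-0.004 ff 9.1
-42 [ 0.4  2.5 12.7]
-44 [ 0.2  4.7 12.5]
-46 [-0.3  4.6 12.5]
scene 342.48970887178734 251.84350951067225
top 361.1808730353205 232.61220989253331
 t39.9 bay [-150.  -331.5  374.4] F(bay) [-0.2  0.2  0.2] w0.001 ff 0.0
```

The stick doesn't move when dragged, so it's against a stop. Its top reads 31.4 mm at y = -40, so I'll probe nearer the hood to see whether it lies level.

```bash
python3 - <<'E'
from h import *
q=tool().as_quat()
env.goto([.48,-.06,.34],q);env.goto(W([0,14,75]),q)
F0=Rb.inv().apply(env.sense()["ft_force"])
env.movel(W([0,14,34]),vel=.15)
for z in(32,31,30):
    env.movel(W([0,14,z]),vel=.03);f=Rb.inv().apply(env.sense()["ft_force"])-F0;print(z,f.round(1))
    if f[2]>10:break
st()
env.movel(W([0,14,80]),vel=.2)
env.goto([.48,-.06,.34],q);st()
E
```

```text
32 [1.4 0.  0.3]
31 [-0.1  0.5  5.7]
30 [ 2.2 -3.9 17.2]
 t43.2 bay [-0.3 14.2 31.3] F(bay) [ 1.7 -3.5 17.4] w0.000 ff 8.7
 t44.8 bay [  41.8 -168.5  297.9] F(bay) [ 0.6 -0.4  0.1] w-0.003 ff 0.0
```

Both probes give the same readings, so the stick lies level on both saddles and below the catch's underside. Handing in.

```bash
python3 -c "
from rig import env
print(env.hand_in())"
```

```text
the job is handed in; nothing more can be done
None
```

The punch lies on the bench clear of the charger, the stick is loaded and level in the bay against its stop, and the job was handed in at about 45 s; the catch over the button end is inferred from probing, since the camera could not place that end to better than a few mm.

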